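# Fold out the sloping spice rest and bed the spice jar in it

### The job

Set up the little wooden spice rest: push its folding prop leg round until it comes up against its stop, then take the single spice jar that stands on the open worktop beside the salt shaker and the drinking glass, and lay it sloping in the cradle, cap end up. Before you let go, gently slide the jar down until you feel its foot bear on the metal stop plate and let it settle in the groove, then release it so that it stays lying there on its own. Leave that salt shaker and glass where they stand.

Things in the scene. Friction and masses are not known exactly. Their poses are not given: they have to be found in the camera images.
- stand: Spice rest of plain dark wood, screwed down. Origin at worktop height; x points away from the robot (give or take its yaw) and up the slope, y left, z up. Baseboard x -110..70, y -45..105 mm, 12 thick. Fixed lower cradle piece at y = 0, top at z = 79 mm; the upper one is the V head of the prop leg. Both are 35 mm wide, less than the 42 mm jar, so fingers pass beside them.
- toe: Foot end of the cradle. z: up along the groove (45 deg above level, towards the stand's x), y left, x square down into the groove; a bedded jar's axis lies on z. Supports touch it at z = 24..42 and 68..82 mm. Its foot bears on a metal stop plate, 34x30 mm, square to z, clamped somewhere from z = 0 to 20 mm: the setting differs each time and is not given, feel for it. It holds over 50 N.
- prop_pin (a point): The upright hinge pin of the prop leg, at (21, 80) mm of the stand, on top of the baseboard (12 mm above the worktop).
- prop (a joint): Prop leg about its upright pin: 0 folded (arm points from pin to stand -x), grows counterclockwise from above; at its stop, 1.571 rad, the arm points to stand -y and its head is under the jar's upper half. Starts 0 to 0.5. About 1.5 N turns it; stays where left. Arm: board 10 mm thick, 88 long, 17 to 59 mm above the worktop; at 80 mm from the pin an upright bears the V head, top 107 mm high.
- prop_push (a point): Point on the outer face of the prop's arm (the face to push on, so that the angle grows), 45 mm from the pin, 42 mm above the worktop.
- jar_mid (a point): Centre of the spice jar, upright and loose on the worktop: round glass jar 42 mm in diameter with a screw cap 45 mm across (the top 21 mm), 106 mm high, 0.08 to 0.15 kg. The point is on its axis, 53 mm above its foot; z runs from foot to cap. Bedded, it lies on the toe's z axis at 53 mm plus the stop's setting.
- salt_mid (a point): Centre of the salt shaker, 44 mm across and 90 mm high, with a domed pierced top. A bystander, loose, half-way up its axis.
- tumbler_mid (a point): Centre of the clear drinking glass, 76 mm across and 86 mm high, empty. A bystander, loose, half-way up its axis.

How it is judged (in metres and radians):
On the way, in this order (a step that is already met when the one before it is completed fails the run):
1. the prop leg is swung out to its stop (within 0.05 rad) (value of joint prop above 1.52 rad), for 0.2 s.
2. the jar, still held by the fingers, lies in the cradle with its foot pressed on the stop plate (over 0.6 N) (x of jar_mid in the frame of toe between -0.004 and 0.004 m and y of jar_mid in the frame of toe between -0.004 and 0.004 m and angle between the z axis of jar_mid and the z axis of toe, either way round below 0.1 rad and angle between jar_mid's own z axis and vertical below 1 rad and value of joint prop above 1.52 rad and contact force between spice_jar and toe above 0.6 N and contact force between the fingers and spice_jar above 0.5 N), for 0.2 s.
At the end, for the whole second after the job is handed in: The prop leg is at its stop (within 0.05 rad); the spice jar lies at rest in the cradle, released, cap end up, its axis within 4 mm and 0.1 rad of the cradle's, carried by the rest and its foot touching the stop plate (x of jar_mid in the frame of toe between -0.004 and 0.004 m and y of jar_mid in the frame of toe between -0.004 and 0.004 m and angle between the z axis of jar_mid and the z axis of toe, either way round below 0.1 rad and angle between jar_mid's own z axis and vertical below 1 rad and value of joint prop above 1.52 rad and contact force between spice_jar and toe above 0.05 N and contact force between spice_jar and stand above 0.4 N and linear speed of spice_jar below 0.02 m/s).
It fails at once if the jar is pressed on the rest with more than 35 N (contact force between spice_jar and stand above 35 N).
It fails at once if the salt shaker is moved more than 30 mm or toppled (distance of salt_mid from where it was at the start of the episode above 0.03 m).
It fails at once if the tumbler is moved more than 30 mm or toppled (distance of tumbler_mid from where it was at the start of the episode above 0.03 m).
It also fails if it takes over 69 s, if anything falls off the work surface, if the arm or the gripper's body presses on something with over 40 N, if the wrist force passes 120 N, or if a joint passes its speed limit or range.

### The arm

A 7-joint arm with a two-finger parallel gripper is mounted at the origin on a cart in front of the work surface, level with it; the furniture and walls round the work are solid. World frame = base frame: x ahead of the robot, y to its left, z up, the work surface at z = 0. Lengths are in m, angles in degrees, forces in N, time in s.
With the tool pointing down it reaches from about 0.4 to 0.9 m from the base axis. Payload 5.6 kg.
Tool frame: the origin (TCP) lies at the very end of the fingers, on their centre line; the grasp point (between the pads) lies 19 mm behind it; z points along the fingers, y is the direction in which the jaws open and shut (so a half turn about z gives the same grasp; the last joint's range is limited). The gripper opens to 92 mm and grips with 3 to 60 N. Pads are 20 mm wide; open, the fingers measure 128 mm over their backs; the gripper's body (75 mm by 189 mm) begins 69 mm behind the grasp point.
Start: joints at [-76.49, 26.786, -0.665, 91.828, 0.344, 61.387, -3.226], TCP at [0.179, 0.625, 0.215] pointing down, gripper open.
Joint ranges: [-144.91, 144.91], [-17.63, 115.5], [-89.93, 88.59], [15.96, 139.68], [-74.01, 254.01], [8.47, 105.57], [-167.45, 167.45]. Speed limits (degrees/s): [147.25, 147.25, 180, 180, 180, 180, 180].

### API

Orientations are given as [roll, pitch, yaw] about the fixed x, y, z axes, in that order (R = Rz(yaw) Ry(pitch) Rx(roll)).
In Python, from station import env gives the robot as it stands. The module is installed in compiled form; this text tells all that it offers.
- The arm moves only by the tool drive_tool, never from a script. Its argument "increments" is a list of rows, each a list of 6 numbers: the shift along the tool's x, y, z normalised to -1 to 1, where 1 is 0.04 m, then the turn, a rotation vector about the tool's x, y, z normalised to -1 to 1, where 1 is 10 degrees. A call has 1 to 8 rows; each row shifts and turns the commanded pose from where the row before left it, along the tool's axes as they then stand; what a row does not reach is not made up. A row lasts 1/8 s, in which the tool goes at most 62.5 mm and 10.7 degrees, less where a joint would pass 70% of its speed; a pose out of reach is approached as far as the arm can. A call with a number of a shift or a turn outside -1 to 1 is refused whole. A call with a gripper value outside its range is refused whole. "hand" is the closure, from 0 (fully open) to 1 (shut), set as the call begins (left out, the last holds). The fingers move at their own pace and stop on an object; "newtons" is the grip in N (left out, the last holds). Time passes only in rows, so rows that do not move let the fingers close. It gives the time, the measured TCP pose, the force and the opening at its end, in the units of the state.
- env.get_obs(): the state, without advancing time (a new reading comes with each control period).
- env.snapshot(name): name is "scene" or "top" or "wrist"; returns a dict with "pixels" (480x640x3 uint8, blue, green, red), "intrinsics" (3x3 intrinsics, pixels), "rvec" (rotation vector, rad) and "tvec" (3), from world to camera coordinates, as OpenCV has them; the wrist camera has in their place "hand_eye" (4x4, takes a point from camera to tool coordinates, whose origin is the TCP and whose axes are the flange's). Camera axes: x right, y down, z forward; pixel columns grow to the right and rows downward; lengths in m; the calibration is good to about 2 mm. The wrist camera is an equidistant fisheye: a pixel r from the principal point sees the ray r / f radians off the axis. A picture is of the moment at which its call begins: read the wrist's pose just before it. There is no depth.
- env.hand_in(): hands the job in, once; it reports no verdict.
The state is a dict: "time_s": time; "joint_positions": joint angles; "qd": joint speeds; "effort": joint torques, N m; "eef_pos": TCP position; "ee_rot": TCP orientation; "ft_force": force on the tool from outside, world axes, zero at the start; "moment": the same for the moment, N m; "finger_gap": opening from 0.0 (shut) to 1.0 (fully open).
Only numpy, scipy, OpenCV 4.12 (cv2) and the standard library are available. Lean on these libraries where they do the work, as an engineer would, in place of code of your own. Each camera call takes 0.05 s, during which the arm holds its last target. There are 200 camera calls.

## Working session

There is one attempt and no reset: what is moved stays moved. The work goes in short steps, Python scripts to look and compute and a tool call to move; the robot and the scene stay as the last step left them, time stands still between calls to the robot, and variables do not carry over. Pictures are saved under pics/ and viewed, about 8 in all and at most 12, crops included, and the job is handed in when it is done.

Besides the shell and the picture viewer there is one more tool, called in YAML: its name, and indented under it one key for each argument. drive_tool: Moves the arm, as the interface text tells. Its arguments: {"type":"object","properties":{"increments":{"type":"array","items":{"type":"array","items":{"type":"number","minimum":-1,"maximum":1}}},"hand":{"type":"number"},"newtons":{"type":"number"}},"required":["increments"]}

```bash
mkdir -p pics; cat > h.py <<'E'
import numpy as np, cv2, json
from station import env
from scipy.spatial.transform import Rotation as R
def snap(n,f=None):
    s=env.snapshot(n)
    if f: cv2.imwrite('pics/'+f,s['pixels'])
    return s
def ray(s,u,v):
    Rm=cv2.Rodrigues(np.array(s['rvec'],float))[0]; t=np.array(s['tvec'],float).ravel()
    d=Rm.T@np.linalg.inv(s['intrinsics'])@np.array([u,v,1.]); return -Rm.T@t,d/np.linalg.norm(d)
def onz(s,u,v,z):
    o,d=ray(s,u,v); return o+d*(z-o[2])/d[2]
def proj(s,P):
    return cv2.projectPoints(np.array(P,float).reshape(-1,3),np.array(s['rvec'],float),np.array(s['tvec'],float),np.array(s['intrinsics'],float),None)[0].reshape(-1,2)
def pose():
    o=env.get_obs(); return np.array(o['eef_pos']),R.from_euler('xyz',o['ee_rot'],degrees=True)
E
python3 - <<'E'
from h import *
for n in('scene','top'):
    s=snap(n,n+'1.png'); np.savez(n+'.npz',**{k:np.array(v) for k,v in s.items()})
    print(n,ray(s,320,240),s['intrinsics'])
o=env.get_obs();print(o)
s=env.snapshot('wrist');print(s['hand_eye'],s['intrinsics'])
E
```

```text
scene (array([ 0.04616089, -0.72479561,  0.60673742]), array([ 0.45168113,  0.73103179, -0.51144568])) [[583.83006397   0.         319.49645699]
 [  0.         583.83006397 235.81500218]
 [  0.           0.           1.        ]]
top (array([0.36846132, 0.04324417, 1.1866176 ]), array([ 0.15727348,  0.0048826 , -0.98754302])) [[561.43554851   0.         308.57587153]
 [  0.         561.43554851 239.952277  ]
 [  0.           0.           1.        ]]
{'time_s': 0.1, 'joint_positions': array([-76.48947921,  26.83080415,  -0.66502701,  91.87454537,
         0.34391483,  61.38803633,  -3.22735814]), 'qd': array([ 0.03786986, -0.06395051, -0.00968174, -0.16284337,  0.14885258,
       -0.01561736, -0.05311183]), 'effort': array([ 1.13734022e-03, -5.21651816e+01, -1.24167575e-02, -2.44366318e+01,
       -5.67002955e-02,  1.40139632e-02,  6.63004107e-05]), 'eef_pos': array([0.17880215, 0.62437769, 0.21374526]), 'ee_rot': array([-1.79908828e+02,  6.63732924e-03,  1.64020738e+02]), 'ft_force': array([0.21091084, 0.09593075, 0.18577295]), 'moment': array([ 0.01283738,  0.04237678, -0.02254561]), 'finger_gap': 0.9982921528747001}
[[ 4.69554146e-04 -9.65773879e-01 -2.59385031e-01  7.34931057e-02]
 [ 9.99999840e-01  5.35437365e-04 -1.83346549e-04 -8.84565601e-06]
 [ 3.15955746e-04 -2.59384904e-01  9.65773976e-01 -1.68955970e-01]
 [ 0.00000000e+00  0.00000000e+00  0.00000000e+00  1.00000000e+00]] [[371.64829954   0.         320.64907952]
 [  0.         371.64829954 236.75014785]
 [  0.           0.           1.        ]]
```

View pics/top1.png

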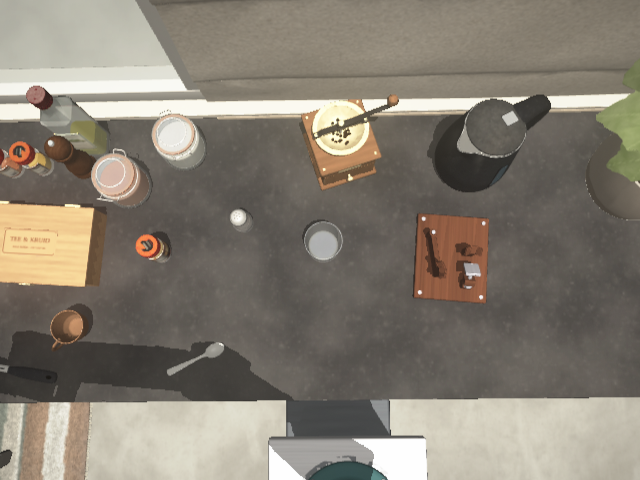

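View pics/scene1.png

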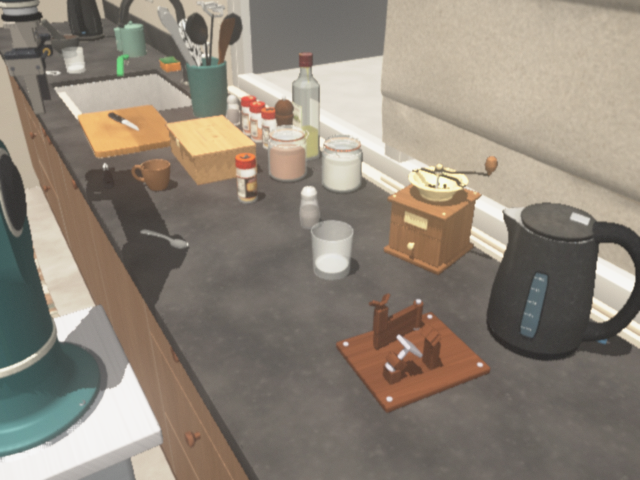

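Top view: the jar's orange cap is at (148,246), the salt shaker at (240,216), the glass at (323,241) and the stand's baseboard at about (415–490, 215–303). The prop arm runs from (428,232) to (437,275), and the scene view agrees. Next I'll measure these.

```bash
python3 - <<'E'
from h import *
T={k:v for k,v in np.load('top.npz').items()};S={k:v for k,v in np.load('scene.npz').items()}
def mask(im,lo,hi,roi):
    h=cv2.cvtColor(im,cv2.COLOR_BGR2HSV);m=cv2.inRange(h,lo,hi);r=np.zeros_like(m);x0,y0,x1,y1=roi;r[y0:y1,x0:x1]=m[y0:y1,x0:x1];return r
m=mask(T['pixels'],(0,60,30),(20,255,255),(400,200,505,315))
c=max(cv2.findContours(m,0,1)[0],key=cv2.contourArea);b=cv2.boxPoints(cv2.minAreaRect(c));print('board',b)
P=np.array([onz(T,u,v,.012) for u,v in b]);print(P)
m=mask(T['pixels'],(3,150,120),(18,255,255),(130,228,175,268))
c=max(cv2.findContours(m,0,1)[0],key=cv2.contourArea);print('capT',cv2.boundingRect(c),cv2.minEnclosingCircle(c))
m=mask(S['pixels'],(0,150,100),(18,255,255),(228,145,265,180))
c=max(cv2.findContours(m,0,1)[0],key=cv2.contourArea);print('capS',cv2.boundingRect(c))
a=T['pixels'][200:310,400:510];b=S['pixels'][285:410,330:495]
jar=T['pixels'][225:275,125:180]; js=S['pixels'][145:210,225:270]
W=np.zeros((600,800,3),np.uint8)
def put(im,k,x,y):
    im=cv2.resize(im,None,fx=k,fy=k,interpolation=2);W[y:y+im.shape[0],x:x+im.shape[1]]=im
put(a,3,0,0);put(b,2.8,335,0);put(jar,4,0,340);put(js,3.6,250,355)
cv2.imwrite('pics/crop1.png',W)
E
```

```text
board [[412.2092  299.23383]
 [417.02768 212.50154]
 [490.57846 216.5877 ]
 [485.75998 303.32   ]]
[[ 0.42811386 -0.1402838   0.012     ]
 [ 0.61140096 -0.15789345  0.012     ]
 [ 0.59991455 -0.31223963  0.012     ]
 [ 0.41775567 -0.29104837  0.012     ]]
capT (136, 235, 22, 22) ((147.1875, 246.1875), 11.9456148147583)
capS (236, 153, 19, 15)
```

View pics/crop1.png

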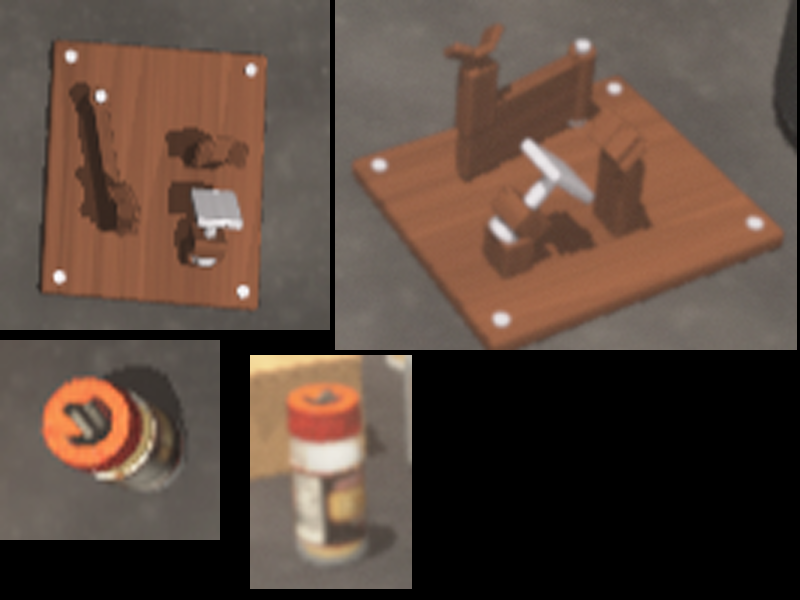

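```bash
python3 - <<'E'
from h import *
T={k:v for k,v in np.load('top.npz').items()};S={k:v for k,v in np.load('scene.npz').items()}
d=np.array([[70,56],[251,70],[243,291],[59,276]])/3+[400,200]-.33
Pt=np.array([onz(T,u,v,.012) for u,v in d]);print(Pt)
ds=np.array([[583,46],[614,88],[755,223],[501,319],[379,165]])
ds=(ds-[335,0])/2.8+[330,285]
Ps=np.array([onz(S,u,v,.012) for u,v in ds[1:]]);print(Ps)
for P in(Pt,Ps):
    c=P.mean(0);e=P[0]-P[3]+P[1]-P[2];print(c,np.degrees(np.arctan2(e[1],e[0])))
for s,u,v in((T,146.25,245.75),(S,245.8,156.7)): print('jar',onz(s,u,v,.106))
for s,u,v in((T,239,214),(S,309,190)): print('salt',onz(s,u,v,.088))
print('glass',onz(T,323,230,.086), onz(S,332,231,.086))
print('pin',onz(T,433.3,232.2,.062),onz(S,*ds[0],.062))
E
```

```text
[[ 0.59856354 -0.16997155  0.012     ]
 [ 0.58637877 -0.29622632  0.012     ]
 [ 0.43156245 -0.28143822  0.012     ]
 [ 0.44356425 -0.15565403  0.012     ]]
[[ 0.59747423 -0.17500595  0.012     ]
 [ 0.58590857 -0.3003121   0.012     ]
 [ 0.43075034 -0.28526283  0.012     ]
 [ 0.44248177 -0.16041151  0.012     ]]
[ 0.51501725 -0.22582253  0.012     ] -5.3668980744118775
[ 0.51415373 -0.2302481   0.012     ] -5.459655457785137
jar [0.53455314 0.38959175 0.106     ]
jar [0.53571418 0.38115029 0.106     ]
salt [0.5987547  0.21016156 0.088     ]
salt [0.58884615 0.19734112 0.088     ]
glass [0.56379645 0.04242056 0.086     ] [0.54095178 0.0353354  0.086     ]
pin [ 0.55988655 -0.18035398  0.062     ] [ 0.56104748 -0.18369219  0.062     ]
```

```bash
cat >> h.py <<'E'
RS=R.from_euler('z',-5.4,degrees=True); OS=np.array([.5317,-.2598,0])
def st(x,y,z): return OS+RS.apply(np.array([x,y,z])/1000)
def rows(p0,r0,p1,r1,n):
    "n rows from pose 0 to pose 1, straight line, even turn"
    rv=(r0.inv()*r1).as_rotvec(); out=[]
    for i in range(n):
        a=r0*R.from_rotvec(rv*i/n)
        sh=a.inv().apply((p1-p0)/n)/.04; tn=rv/n/np.radians(10)
        out.append([round(float(q),3) for q in np.r_[sh,tn]])
    print(json.dumps(out)); return p1,r1
def down(yaw): return R.from_euler('xyz',[180,0,yaw],degrees=True)
E
python3 - <<'E'
from h import *
p,r=pose()
w=np.array([.45,.27,.215]);p,r=rows(p,r,w,down(85),12)
p,r=rows(p,r,st(-27,120,200),down(-5.4),12)
S={k:v for k,v in np.load('scene.npz').items()}
print([ (RS.inv().apply(onz(S,380,304,z)-OS)*1000).round(1) for z in(.085,.095)], st(-27,120,0),proj(S,[st(0,0,79)]))
E
```

```text
[[-0.746, -0.554, -0.001, -0.0, 0.001, 0.659], [-0.805, -0.465, -0.002, -0.0, 0.001, 0.659], [-0.853, -0.37, -0.002, -0.0, 0.001, 0.659], [-0.89, -0.27, -0.002, -0.0, 0.001, 0.659], [-0.915, -0.166, -0.002, -0.0, 0.001, 0.659], [-0.928, -0.06, -0.002, -0.0, 0.001, 0.659], [-0.929, 0.047, -0.002, -0.0, 0.001, 0.659], [-0.917, 0.153, -0.002, -0.0, 0.001, 0.659], [-0.893, 0.257, -0.002, -0.0, 0.001, 0.659], [-0.858, 0.358, -0.002, -0.0, 0.001, 0.659], [-0.811, 0.454, -0.002, -0.0, 0.001, 0.659], [-0.754, 0.544, -0.002, -0.0, 0.001, 0.659]]
[[-0.834, 0.211, 0.031, 0.0, -0.0, 0.753], [-0.799, 0.319, 0.031, 0.0, -0.0, 0.753], [-0.751, 0.421, 0.031, 0.0, -0.0, 0.753], [-0.689, 0.516, 0.031, 0.0, -0.0, 0.753], [-0.616, 0.602, 0.031, 0.0, -0.0, 0.753], [-0.531, 0.677, 0.031, 0.0, -0.0, 0.753], [-0.438, 0.741, 0.031, 0.0, -0.0, 0.753], [-0.337, 0.792, 0.031, 0.0, -0.0, 0.753], [-0.23, 0.829, 0.031, 0.0, -0.0, 0.753], [-0.12, 0.852, 0.031, 0.0, -0.0, 0.753], [-0.007, 0.861, 0.031, 0.0, -0.0, 0.753], [0.106, 0.854, 0.031, 0.0, -0.0, 0.753]]
[array([-52.4,  73.2,  85. ]), array([-59.9,  62. ,  95. ])] [ 0.51611282 -0.13779164  0.        ] [[438.30421469 325.88130026]]
```

drive_tool:
  increments:
    - [-0.75, -0.55, 0, 0, 0, 0.66]
    - [-0.81, -0.46, 0, 0, 0, 0.66]
    - [-0.85, -0.37, 0, 0, 0, 0.66]
    - [-0.89, -0.27, 0, 0, 0, 0.66]
    - [-0.92, -0.17, 0, 0, 0, 0.66]
    - [-0.93, -0.06, 0, 0, 0, 0.66]
    - [-0.93, 0.05, 0, 0, 0, 0.66]
    - [-0.92, 0.15, 0, 0, 0, 0.66]
  hand: 1
  newtons: 20

```text
time_s: 1.15
eef_pos: [0.3605, 0.3871, 0.2145]
ee_rot: [-180.0, 0.0, 111.0]
ft_force: [0.2, 0.3, -1.1]
finger_gap: 0.152
```

drive_tool:
  increments:
    - [-0.89, 0.26, 0, 0, 0, 0.66]
    - [-0.86, 0.36, 0, 0, 0, 0.66]
    - [-0.81, 0.45, 0, 0, 0, 0.66]
    - [-0.75, 0.54, 0, 0, 0, 0.66]
    - [-0.83, 0.21, 0.03, 0, 0, 0.75]
    - [-0.8, 0.32, 0.03, 0, 0, 0.75]
    - [-0.75, 0.42, 0.03, 0, 0, 0.75]
    - [-0.69, 0.52, 0.03, 0, 0, 0.75]

```text
time_s: 2.15
eef_pos: [0.4716, 0.1331, 0.2097]
ee_rot: [-180.0, -0.0, 54.6]
ft_force: [1.7, -0.1, -0.0]
finger_gap: 0.002
```

drive_tool:
  increments:
    - [-0.62, 0.6, 0.03, 0, 0, 0.75]
    - [-0.53, 0.68, 0.03, 0, 0, 0.75]
    - [-0.44, 0.74, 0.03, 0, 0, 0.75]
    - [-0.34, 0.79, 0.03, 0, 0, 0.75]
    - [-0.23, 0.83, 0.03, 0, 0, 0.75]
    - [-0.12, 0.85, 0.03, 0, 0, 0.75]
    - [0, 0.86, 0.03, 0, 0, 0.75]
    - [0.1, 0.85, 0.03, 0, 0, 0.75]

```text
time_s: 3.15
eef_pos: [0.5159, -0.1384, 0.2001]
ee_rot: [-180.0, 0.0, -5.4]
ft_force: [-0.2, -0.2, -0.6]
finger_gap: 0.005
```

drive_tool:
  increments:
    - [0, 0, 1, 0, 0, 0]
    - [0, 0, 1, 0, 0, 0]
    - [0, 0, 1, 0, 0, 0]
    - [0, 0, 1, 0, 0, 0]
    - [0, 0.3, 0, 0, 0, 0]
    - [0, 0.28, 0, 0, 0, 0]
    - [0, 0, 0, 0, 0, 0]

```text
time_s: 4.03
eef_pos: [0.5147, -0.1627, 0.042]
ee_rot: [180.0, -0.2, -5.3]
ft_force: [0.8, 1.1, 0.1]
finger_gap: 0.01
```

drive_tool:
  increments:
    - [0.06, 0.31, 0, 0, 0, 0]
    - [0.06, 0.31, 0, 0, 0, 0]
    - [0.16, 0.18, 0, 0, 0, 0]
    - [0.16, 0.18, 0, 0, 0, 0]
    - [0.15, 0.05, 0, 0, 0, 0]
    - [0.15, 0.05, 0, 0, 0, 0]
    - [0.08, 0.03, 0, 0, 0, 0]
    - [0, 0, 0, 0, 0, 0]

```text
time_s: 5.03
eef_pos: [0.5424, -0.2083, 0.04]
ee_rot: [180.0, 0.0, -5.2]
ft_force: [-3.2, -1.8, -0.9]
finger_gap: 0.007
```

drive_tool:
  increments:
    - [0.05, 0, 0, 0, 0, 0]
    - [0.05, 0, 0, 0, 0, 0]
    - [0, 0, 0, 0, 0, 0]

```text
time_s: 5.4
eef_pos: [0.5425, -0.2082, 0.04]
ee_rot: [-179.9, 0.4, -5.2]
ft_force: [-12.1, -0.7, 8.1]
finger_gap: 0.003
```

drive_tool:
  increments:
    - [-0.1, 0, 0, 0, 0, 0]
    - [-0.3, 0, 0, 0, 0, 0]
    - [-0.3, 0, -0.5, 0, 0, 0]
    - [0, 0, -1, 0, 0, 0]
    - [0, 0, -1, 0, 0, 0]
    - [0, 0, -1, 0, 0, 0]
    - [0, -0.5, -1, 0, 0, 0]
    - [0, -1, -0.3, 0, 0, 0]
  hand: 0

```text
time_s: 6.4
eef_pos: [0.5252, -0.147, 0.2351]
ee_rot: [-180.0, -0.4, -5.4]
ft_force: [1.2, 0.5, -0.4]
finger_gap: 0.851
```

```bash
python3 - <<'E'
from h import *
s=snap('scene');t=snap('top')
np.savez('scene2.npz',**{k:np.array(v) for k,v in s.items()});np.savez('top2.npz',**{k:np.array(v) for k,v in t.items()})
W=np.zeros((440,800,3),np.uint8)
W[:]=0
a=cv2.resize(s['pixels'][285:410,330:495],None,fx=2.7,fy=2.7,interpolation=2);W[:a.shape[0],:a.shape[1]]=a
b=cv2.resize(t['pixels'][200:310,400:510],None,fx=3,fy=3,interpolation=2);W[:330,450:780]=b
cv2.imwrite('pics/crop2.png',W)
p,r=pose();w=np.array([.4,.1,.2]);print(p)
fwd=lambda az,t: R.from_euler('z',az,degrees=True)*R.from_euler('y',-t,degrees=True)*down(0)
j=np.array([.535,.385,.057]);az=36
g=fwd(az,45);d=g.apply([0,0,1]);print(d,g.apply([1,0,0]))
pre=j-d*.13; grasp=j+d*.019
p,r=rows(p,r,np.array([.42,.0,.25]),down(15),8);p,r=rows(p,r,pre+[0,0,.03],g,12);print(pre,grasp)
E
```

```text
[ 0.52592425 -0.14104541  0.23354639]
[ 0.5720614   0.41562694 -0.70710678] [0.5720614  0.41562694 0.70710678]
[[-0.366, -0.412, -0.051, -0.002, -0.003, -0.247], [-0.348, -0.427, -0.051, -0.002, -0.003, -0.247], [-0.33, -0.442, -0.051, -0.002, -0.003, -0.247], [-0.31, -0.456, -0.051, -0.002, -0.003, -0.247], [-0.29, -0.469, -0.051, -0.002, -0.003, -0.247], [-0.27, -0.481, -0.051, -0.002, -0.003, -0.247], [-0.249, -0.492, -0.051, -0.002, -0.003, -0.247], [-0.227, -0.502, -0.051, -0.002, -0.003, -0.247]]
[[0.26, -0.644, 0.148, 0.069, 0.371, -0.166], [0.268, -0.635, 0.173, 0.069, 0.371, -0.166], [0.275, -0.624, 0.198, 0.069, 0.371, -0.166], [0.279, -0.614, 0.223, 0.069, 0.371, -0.166], [0.281, -0.603, 0.249, 0.069, 0.371, -0.166], [0.282, -0.592, 0.274, 0.069, 0.371, -0.166], [0.28, -0.58, 0.299, 0.069, 0.371, -0.166], [0.276, -0.568, 0.324, 0.069, 0.371, -0.166], [0.271, -0.556, 0.349, 0.069, 0.371, -0.166], [0.264, -0.544, 0.373, 0.069, 0.371, -0.166], [0.254, -0.532, 0.396, 0.069, 0.371, -0.166], [0.243, -0.52, 0.418, 0.069, 0.371, -0.166]]
[0.46063202 0.3309685  0.14892388] [0.54586917 0.39289691 0.04356497]
```

View pics/crop2.png

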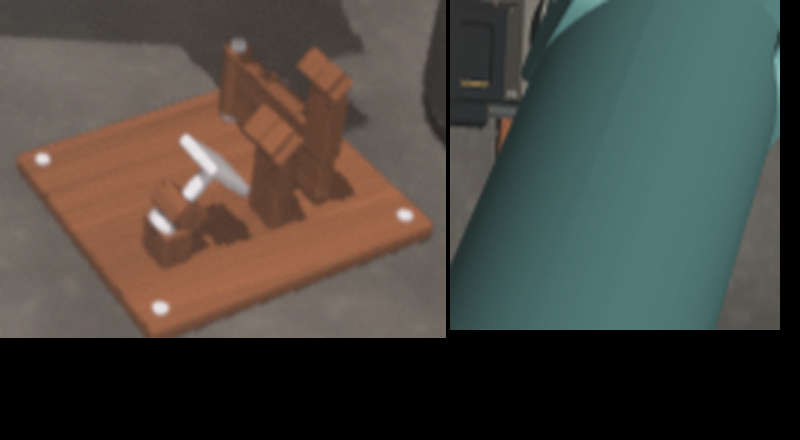

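The picture shows the prop arm square to the stop, with the V head in line behind the lower cradle. Next I go to the jar.

drive_tool:
  increments:
    - [-0.37, -0.41, -0.05, 0, 0, -0.25]
    - [-0.35, -0.43, -0.05, 0, 0, -0.25]
    - [-0.33, -0.44, -0.05, 0, 0, -0.25]
    - [-0.31, -0.46, -0.05, 0, 0, -0.25]
    - [-0.29, -0.47, -0.05, 0, 0, -0.25]
    - [-0.27, -0.48, -0.05, 0, 0, -0.25]
    - [-0.25, -0.49, -0.05, 0, 0, -0.25]
    - [-0.23, -0.5, -0.05, 0, 0, -0.25]

```text
time_s: 7.5
eef_pos: [0.4179, -0.0039, 0.248]
ee_rot: [-180.0, -0.1, 14.9]
ft_force: [-0.2, -0.7, -0.5]
finger_gap: 1.004
```

drive_tool:
  increments:
    - [0.26, -0.64, 0.15, 0.07, 0.37, -0.17]
    - [0.27, -0.63, 0.17, 0.07, 0.37, -0.17]
    - [0.28, -0.62, 0.2, 0.07, 0.37, -0.17]
    - [0.28, -0.61, 0.22, 0.07, 0.37, -0.17]
    - [0.28, -0.6, 0.25, 0.07, 0.37, -0.17]
    - [0.28, -0.59, 0.27, 0.07, 0.37, -0.17]

```text
time_s: 8.25
eef_pos: [0.4395, 0.161, 0.2129]
ee_rot: [-177.7, -22.6, 24.7]
ft_force: [0.4, 0.1, -0.1]
finger_gap: 1.0
```

drive_tool:
  increments:
    - [0.28, -0.58, 0.3, 0.07, 0.37, -0.17]
    - [0.28, -0.57, 0.32, 0.07, 0.37, -0.17]
    - [0.27, -0.56, 0.35, 0.07, 0.37, -0.17]
    - [0.26, -0.54, 0.37, 0.07, 0.37, -0.17]
    - [0.25, -0.53, 0.4, 0.07, 0.37, -0.17]
    - [0.24, -0.52, 0.42, 0.07, 0.37, -0.17]
    - [0, 0, 0, 0, 0, 0]

```text
time_s: 9.12
eef_pos: [0.4582, 0.2727, 0.2266]
ee_rot: [179.4, -37.2, 33.6]
ft_force: [0.0, -0.5, 0.2]
finger_gap: 1.0
```

```bash
python3 - <<'E'
from h import *
o=env.get_obs();print(o['eef_pos'],o['ee_rot'],o['joint_positions'].round(1))
s=snap('wrist','w1.png');np.savez('w1.npz',**{k:np.array(v) for k,v in s.items()},p=o['eef_pos'],e=o['ee_rot'])
E
```

```text
[0.45815703 0.27265391 0.22663441] [179.38057692 -37.17481345  33.56770311] [ -87.4   -4.    52.2  137.8   29.7    8.5 -118.8]
```

View pics/w1.png

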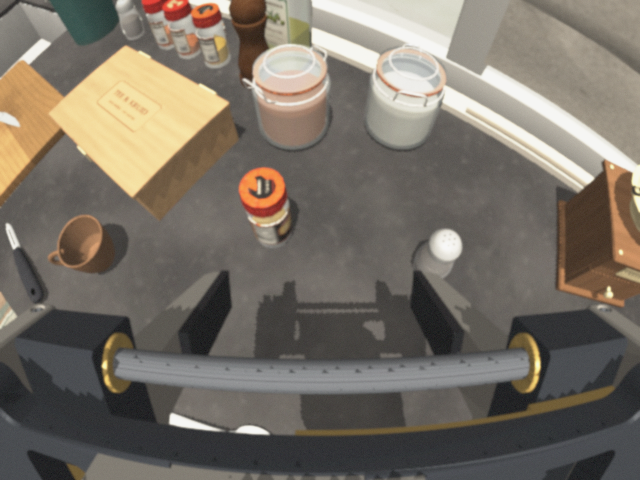

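The wrist view shows the jar cap top at about (264,188), the jar foot at (271,240), and the salt shaker to the right at (440,250). The arm is at its j4 and j6 limits, so I'll use a 30° tilt instead.

```bash
cat >> h.py <<'E'
def wray(s,p,r,u,v):
    K=s['intrinsics'];x=np.array([(u-K[0,2])/K[0,0],(v-K[1,2])/K[1,1]]);th=np.hypot(*x)
    d=np.r_[x/th*np.sin(th),np.cos(th)];H=np.array(s['hand_eye'])
    return p+r.apply(H[:3,3]),r.apply(H[:3,:3]@d)
def wonz(s,p,r,u,v,z):
    o,d=wray(s,p,r,u,v);return o+d*(z-o[2])/d[2]
def wproj(s,p,r,P):
    H=np.array(s['hand_eye']);K=s['intrinsics'];q=H[:3,:3].T@(r.inv().apply(np.array(P)-p)-H[:3,3])
    th=np.arctan2(np.hypot(q[0],q[1]),q[2]);n=q[:2]/np.hypot(q[0],q[1]);return n*th*K[0,0]+[K[0,2],K[1,2]]
fwd=lambda az,t: R.from_euler('z',az,degrees=True)*R.from_euler('y',-t,degrees=True)*down(0)
E
python3 - <<'E'
from h import *
s=np.load('w1.npz');p=s['p'];r=R.from_euler('xyz',s['e'],degrees=True)
h=cv2.cvtColor(s['pixels'],cv2.COLOR_BGR2HSV);m=cv2.inRange(h[150:235,230:300],(3,150,150),(18,255,255))
c=max(cv2.findContours(m,0,1)[0],key=cv2.contourArea);print(cv2.boundingRect(c),cv2.fitEllipse(c))
for u,v in((264,186),(264,188)):print(wonz(s,p,r,u,v,.106))
j=wonz(s,p,r,264,187,.106);print('salt',wonz(s,p,r,446,241,.085))
j[2]=.06;az=np.degrees(np.arctan2(j[1],j[0]))
g=fwd(az,30);d=g.apply([0,0,1]);pre=j-d*.125
p,r=pose();print(az,pre,j+d*.019)
mid=pre+[0,0,.06]
p,r=rows(p,r,mid,g,6)
p,r=rows(p,r,pre,g,3)
E
```

```text
(9, 18, 46, 49) ((31.479413986206055, 39.18122482299805), (42.72780990600586, 45.85090255737305), 41.83429718017578)
[0.53604366 0.38603618 0.106     ]
[0.53432758 0.38473269 0.106     ]
salt [0.59252383 0.21513349 0.085     ]
35.75745314501319 [0.48446574 0.34886112 0.16825318] [0.54289359 0.39093469 0.04354552]
[[0.217, -0.207, 0.153, 0.031, -0.119, -0.032], [0.221, -0.205, 0.15, 0.031, -0.119, -0.032], [0.225, -0.203, 0.147, 0.031, -0.119, -0.032], [0.23, -0.201, 0.143, 0.031, -0.119, -0.032], [0.234, -0.199, 0.139, 0.031, -0.119, -0.032], [0.238, -0.197, 0.135, 0.031, -0.119, -0.032]]
[[-0.25, -0.0, 0.433, 0.0, 0.0, 0.0], [-0.25, -0.0, 0.433, 0.0, 0.0, 0.0], [-0.25, -0.0, 0.433, 0.0, 0.0, 0.0]]
```

drive_tool:
  increments:
    - [0.22, -0.21, 0.15, 0.03, -0.12, -0.03]
    - [0.22, -0.2, 0.15, 0.03, -0.12, -0.03]
    - [0.22, -0.2, 0.15, 0.03, -0.12, -0.03]
    - [0.23, -0.2, 0.14, 0.03, -0.12, -0.03]
    - [0.23, -0.2, 0.14, 0.03, -0.12, -0.03]
    - [0.24, -0.2, 0.14, 0.03, -0.12, -0.03]
    - [0, 0, 0, 0, 0, 0]

```text
time_s: 10.05
eef_pos: [0.4865, 0.3455, 0.2276]
ee_rot: [179.9, -30.0, 35.3]
ft_force: [-0.4, 0.9, 0.9]
finger_gap: 1.0
```

```bash
python3 - <<'E'
from h import *
o=env.get_obs();print(o['eef_pos'],o['ee_rot'],o['joint_positions'].round(1))
j=np.array([.535,.385,.06]);g=fwd(36,30);d=g.apply([0,0,1]);p,r=pose()
p,r=rows(p,r,j-d*.115,g,3)
p,r=rows(p,r,j+d*.019,g,5)
E
```

```text
[0.48648675 0.34546389 0.22760448] [179.88858595 -30.03799273  35.34704815] [-92.1  10.4  58.7 125.4 -24.6  20.5 -69.9]
[[-0.248, -0.03, 0.511, 0.015, -0.001, -0.019], [-0.248, -0.03, 0.511, 0.015, -0.001, -0.019], [-0.248, -0.029, 0.511, 0.015, -0.001, -0.019]]
[[0.0, 0.0, 0.67, 0.0, 0.0, 0.0], [0.0, 0.0, 0.67, 0.0, 0.0, 0.0], [0.0, 0.0, 0.67, 0.0, 0.0, 0.0], [0.0, 0.0, 0.67, 0.0, 0.0, 0.0], [0.0, 0.0, 0.67, 0.0, 0.0, 0.0]]
```

drive_tool:
  increments:
    - [-0.25, -0.03, 0.51, 0.01, 0, -0.02]
    - [-0.25, -0.03, 0.51, 0.01, 0, -0.02]
    - [-0.25, -0.03, 0.51, 0.01, 0, -0.02]
    - [0, 0, 0, 0, 0, 0]

```text
time_s: 10.55
eef_pos: [0.4866, 0.3488, 0.1581]
ee_rot: [179.9, -29.8, 35.9]
ft_force: [-0.4, -0.1, -0.6]
finger_gap: 1.002
```

drive_tool:
  increments:
    - [0, 0, 0.67, 0, 0, 0]
    - [0, 0, 0.67, 0, 0, 0]
    - [0, 0, 0.67, 0, 0, 0]
    - [0, 0, 0.67, 0, 0, 0]
    - [0, 0, 0.67, 0, 0, 0]
    - [0, 0, 0, 0, 0, 0]

```text
time_s: 11.3
eef_pos: [0.5478, 0.3941, 0.0576]
ee_rot: [179.8, -28.3, 36.1]
ft_force: [0.2, -0.4, -0.7]
finger_gap: 1.001
```

```bash
python3 - <<'E'
from h import *
o=env.get_obs();print(o['eef_pos'],o['ee_rot'],o['joint_positions'].round(1),o['ft_force'])
s=snap('wrist','w2.png');np.savez('w2.npz',**{k:np.array(v) for k,v in s.items()},p=o['eef_pos'],e=o['ee_rot'])
E
```

```text
[0.54775154 0.3941029  0.05756377] [179.77609088 -28.29502152  36.11405123] [-55.9  32.4  20.5 118.3 -73.9   8.5 -23.4] [ 0.15650665 -0.42024093 -0.73513194]
```

View pics/w2.png

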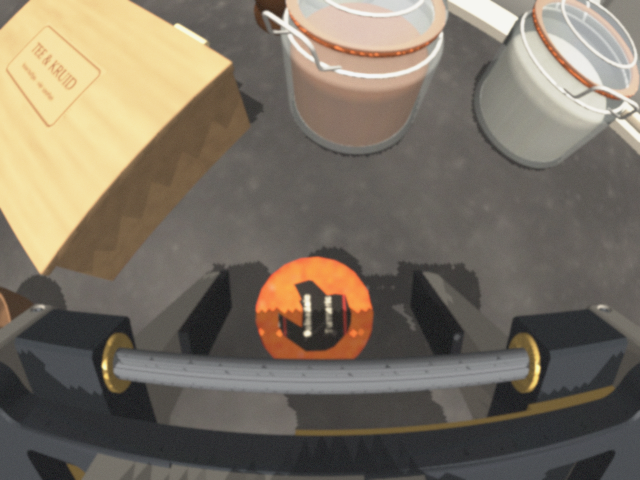

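The wrist view shows the cap, centred at (314,312), between the fingers. Joints 5 and 6 are at their limits, so I'll reduce the tilt to 20° in place.

```bash
python3 - <<'E'
from h import *
j=np.array([.535,.385,.06]);g=fwd(36,20);d=g.apply([0,0,1]);p,r=pose()
print(j+d*.019);p,r=rows(p,r,j+d*.019,g,4)
E
```

```text
[0.5402573  0.38881965 0.04214584]
[[-0.095, -0.001, 0.062, 0.004, -0.208, 0.002], [-0.092, -0.001, 0.065, 0.004, -0.208, 0.002], [-0.09, -0.001, 0.069, 0.004, -0.208, 0.002], [-0.087, -0.001, 0.072, 0.004, -0.208, 0.002]]
```

drive_tool:
  increments:
    - [-0.09, 0, 0.06, 0, -0.21, 0]
    - [-0.09, 0, 0.06, 0, -0.21, 0]
    - [-0.09, 0, 0.07, 0, -0.21, 0]
    - [-0.09, 0, 0.07, 0, -0.21, 0]
    - [0, 0, 0, 0, 0, 0]
    - [0, 0, 0, 0, 0, 0]

```text
time_s: 12.1
eef_pos: [0.5396, 0.3893, 0.0428]
ee_rot: [179.9, -19.9, 36.1]
ft_force: [0.3, 0.4, -1.8]
finger_gap: 1.003
```

```bash
python3 - <<'E'
from h import *
o=env.get_obs();print(o['eef_pos'],o['ee_rot'],o['joint_positions'].round(1),o['ft_force'])
E
```

```text
[0.53959542 0.38926972 0.04278123] [179.88692686 -19.94603451  36.07415948] [-68.   38.2  37.5 114.3 -59.8  23.7 -41. ] [ 0.25139148  0.37291152 -1.75471833]
```

drive_tool:
  increments:
    - [0, 0, 0, 0, 0, 0]
    - [0, 0, 0, 0, 0, 0]
    - [0, 0, 0, 0, 0, 0]
    - [0, 0, 0, 0, 0, 0]
    - [0, 0, 0, 0, 0, 0]
    - [0, 0, 0, 0, 0, 0]
    - [0, 0, 0, 0, 0, 0]
    - [0, 0, 0, 0, 0, 0]
  hand: 1
  newtons: 15

```text
time_s: 13.1
eef_pos: [0.5398, 0.3892, 0.0418]
ee_rot: [179.9, -19.9, 36.1]
ft_force: [-0.2, 0.2, -0.2]
finger_gap: 0.468
```

drive_tool:
  increments:
    - [-0.07, 0, -0.19, 0, 0, 0]
    - [-0.15, 0, -0.4, 0, 0, 0]
    - [-0.23, 0, -0.6, 0, 0, 0]
    - [-0.34, 0, -0.94, 0, 0, 0]
    - [-0.34, 0, -0.94, 0, 0, 0]
    - [0, 0, 0, 0, 0, 0]

```text
time_s: 13.85
eef_pos: [0.4707, 0.3401, 0.1441]
ee_rot: [-179.9, -20.0, 36.0]
ft_force: [0.4, 0.7, -1.5]
finger_gap: 0.469
```

```bash
python3 - <<'E'
from h import *
o=env.get_obs();print(o['eef_pos'],o['ee_rot'],o['joint_positions'].round(1),o['ft_force'],o['finger_gap']*92)
s=snap('wrist','w3.png');np.savez('w3.npz',**{k:np.array(v) for k,v in s.items()},p=o['eef_pos'],e=o['ee_rot'])
t=snap('scene','s3.png');np.savez('s3.npz',**{k:np.array(v) for k,v in t.items()},p=o['eef_pos'],e=o['ee_rot'])
E
```

```text
[0.4706646  0.34012167 0.14405905] [-179.94806798  -20.028087     36.03663998] [-84.8  23.5  54.9 123.7 -44.2  28.2 -52.6] [ 0.36802913  0.65555376 -1.51899805] 43.120053109905
```

View pics/s3.png

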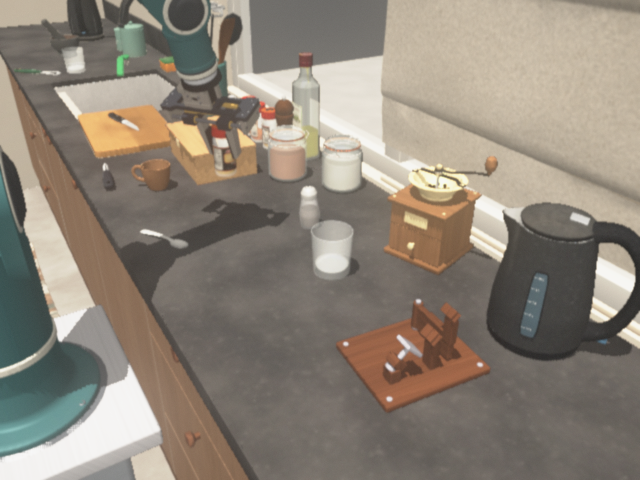

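The scene picture shows the jar held and lifted, still upright, at (224,150), with the glass, salt shaker and stand undisturbed. I'll check its pose in the hand and plan the transfer.

```bash
cat >> h.py <<'E'
g0=R.from_euler('xyz',[179.9,-19.9,36.1],degrees=True);t0=np.array([.5398,.3892,.0418])
mid_t=g0.inv().apply(np.array([.535,.385,.053])-t0); mid_t[1]=0
ax_t=g0.inv().apply([0,0,1]); ax_t[1]=0; ax_t/=np.linalg.norm(ax_t)
E
python3 - <<'E'
from h import *
print(mid_t,ax_t)
for f in('w2','w3'):
    s=np.load(f+'.npz');p=s['p'];r=R.from_euler('xyz',s['e'],degrees=True)
    h=cv2.cvtColor(s['pixels'],cv2.COLOR_BGR2HSV);m=cv2.inRange(h,(3,150,130),(18,255,255));m[:230]=0;m[380:]=0;m[:,:230]=0;m[:,410:]=0
    c=max(cv2.findContours(m,0,1)[0],key=cv2.contourArea);print(f,cv2.boundingRect(c))
s=np.load('w3.npz');p=s['p'];r=R.from_euler('xyz',s['e'],degrees=True)
# predicted bounding of cap top rim (r 22.5, at +53 mm)
e1=np.array([0,1,0]);e2=np.cross(ax_t,e1)
Q=[wproj(s,p,r,p+r.apply(mid_t+.053*ax_t+.0225*(np.cos(a)*e1+np.sin(a)*e2))) for a in np.linspace(0,6.28,60)]
print(np.min(Q,0),np.max(Q,0), wproj(s,p,r,p+r.apply(mid_t+.053*ax_t)))
cv2.imwrite('pics/w3c.png',cv2.resize(s['pixels'][200:400,200:440],None,fx=2.5,fy=2.5))
E
```

```text
[-0.00216138  0.         -0.01269264] [ 0.34038001  0.         -0.94028796]
w2 (256, 256, 117, 103)
w3 (256, 247, 131, 112)
[252.55341352 250.77913228] [390.60146192 386.42893809] [321.5709    320.3560574]
```

View pics/w3c.png

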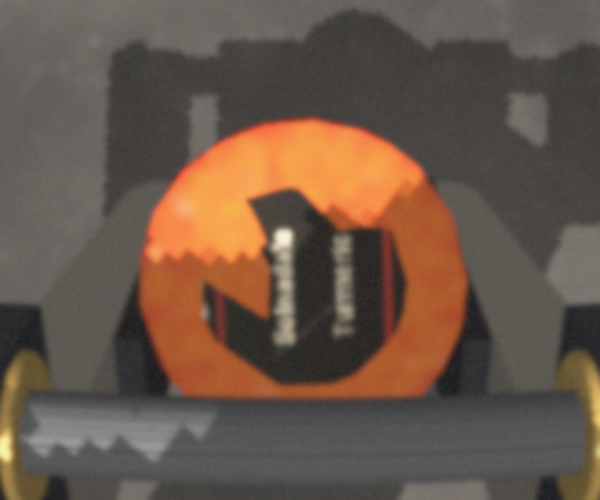

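The cap sits centred in the hand, matching the prediction within about 1.3 mm. Next I locate the cradle along x from its prong tips at known heights, taken from the crop2 pixels.

```bash
python3 - <<'E'
from h import *
S={k:v for k,v in np.load('scene2.npz').items()}
f=lambda u,v,z:(RS.inv().apply(onz(S,u/2.7+330,v/2.7+285,z)-OS)*1000).round(1)
for u,v in((318,45),(352,82),(300,60),(335,98)): print('up',f(u,v,.107),f(u,v,.097))
for u,v in((262,105),(302,140),(245,128),(285,163)): print('lo',f(u,v,.079),f(u,v,.066))
im=cv2.resize(S['pixels'][290:375,375:475],None,fx=7,fy=7,interpolation=2);cv2.imwrite('pics/c5.png',im)
E
```

```text
up [ 21.1  11.5 107. ] [30.3 21.9 97. ]
up [ 17.7 -21.5 107. ] [ 26.8 -11.8  97. ]
up [  4.8   5.  107. ] [13.7 15.3 97. ]
up [  1.8 -28.3 107. ] [ 10.7 -18.7  97. ]
lo [-11.8  10.6  79. ] [-1.3 23.4 66. ]
lo [ -9.8 -21.7  79. ] [ 0.8 -9.7 66. ]
lo [-30.7  -1.1  79. ] [-20.6  11.4  66. ]
lo [-28.1 -32.4  79. ] [-18.  -20.7  66. ]
```

View pics/c5.png

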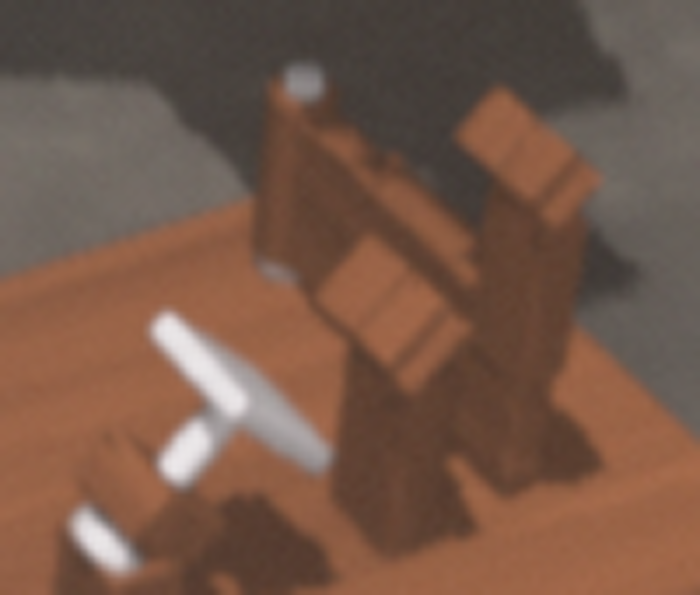

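```bash
cat >> h.py <<'E'
mid_t[0]=-.0012
F=fwd(-5.4,19.9-45)
def toe(x,z): # TCP for jar mid at toe (x,0,z) mm
    c=.70711; m=st(-47+c*(z+x),0,57.5+c*(z-x)); return m-F.apply(mid_t)
def jar_toe(p,r):
    q=RS.inv().apply(p+r.apply(mid_t)-OS)*1000-[-47,0,57.5]; c=.70711
    a=RS.inv().apply(r.apply(ax_t))
    return (c*(q[0]-q[2])).round(1),q[1].round(1),(c*(q[0]+q[2])).round(1),a.round(3)
E
python3 - <<'E'
from h import *
p,r=pose();print(F.apply(ax_t),RS.apply([.7071,0,.7071]),toe(-60,85))
A=np.array([.45,.17,.25]);p,r=rows(p,r,A,fwd(18,0),8)
p,r=rows(p,r,toe(-60,85),F,12)
E
```

```text
[ 0.70396896 -0.06654466  0.70710644] [ 0.70396187 -0.06654399  0.7071    ] [ 0.49822943 -0.2566361   0.14802785]
[[-0.232, 0.392, -0.441, -0.039, -0.247, 0.224], [-0.235, 0.405, -0.428, -0.039, -0.247, 0.224], [-0.237, 0.417, -0.415, -0.039, -0.247, 0.224], [-0.238, 0.429, -0.402, -0.039, -0.247, 0.224], [-0.238, 0.441, -0.389, -0.039, -0.247, 0.224], [-0.237, 0.453, -0.376, -0.039, -0.247, 0.224], [-0.235, 0.464, -0.362, -0.039, -0.247, 0.224], [-0.232, 0.476, -0.349, -0.039, -0.247, 0.224]]
[[-0.179, 0.876, 0.212, 0.043, -0.206, 0.192], [-0.142, 0.883, 0.212, 0.043, -0.206, 0.192], [-0.105, 0.889, 0.209, 0.043, -0.206, 0.192], [-0.067, 0.893, 0.206, 0.043, -0.206, 0.192], [-0.03, 0.897, 0.201, 0.043, -0.206, 0.192], [0.007, 0.898, 0.195, 0.043, -0.206, 0.192], [0.044, 0.899, 0.187, 0.043, -0.206, 0.192], [0.081, 0.898, 0.178, 0.043, -0.206, 0.192], [0.117, 0.896, 0.168, 0.043, -0.206, 0.192], [0.153, 0.893, 0.156, 0.043, -0.206, 0.192], [0.188, 0.888, 0.144, 0.043, -0.206, 0.192], [0.223, 0.883, 0.13, 0.043, -0.206, 0.192]]
```

drive_tool:
  increments:
    - [-0.23, 0.39, -0.44, -0.04, -0.25, 0.22]
    - [-0.24, 0.4, -0.43, -0.04, -0.25, 0.22]
    - [-0.24, 0.42, -0.42, -0.04, -0.25, 0.22]
    - [-0.24, 0.43, -0.4, -0.04, -0.25, 0.22]
    - [-0.24, 0.44, -0.39, -0.04, -0.25, 0.22]
    - [-0.24, 0.45, -0.38, -0.04, -0.25, 0.22]
    - [-0.23, 0.46, -0.36, -0.04, -0.25, 0.22]
    - [-0.23, 0.48, -0.35, -0.04, -0.25, 0.22]

```text
time_s: 14.95
eef_pos: [0.4507, 0.169, 0.2504]
ee_rot: [179.6, 0.3, 18.2]
ft_force: [-0.3, 0.4, -1.1]
finger_gap: 0.469
```

drive_tool:
  increments:
    - [-0.18, 0.88, 0.1, 0.04, -0.21, 0.19]
    - [-0.14, 0.88, 0.1, 0.04, -0.21, 0.19]
    - [-0.1, 0.89, 0.1, 0.04, -0.21, 0.19]
    - [-0.07, 0.89, 0.1, 0.04, -0.21, 0.19]
    - [-0.03, 0.9, 0.1, 0.04, -0.21, 0.19]
    - [0.01, 0.9, 0.1, 0.04, -0.21, 0.19]
    - [0, 0, 0, 0, 0, 0]

```text
time_s: 15.82
eef_pos: [0.4784, -0.0473, 0.2251]
ee_rot: [-179.3, 13.0, 6.5]
ft_force: [-0.1, -0.2, -1.4]
finger_gap: 0.469
```

```bash
python3 - <<'E'
from h import *
o=env.get_obs();print(o['eef_pos'],o['ee_rot'],o['joint_positions'].round(1),o['ft_force'],o['finger_gap']*92)
p,r=pose();p,r=rows(p,r,toe(-60,85),F,7)
E
```

```text
[ 0.47835027 -0.04731405  0.22511735] [-179.33338732   12.99739143    6.48226649] [-49.9  30.8  69.3 108.3 -24.5  74.6 -54.4] [-0.11286612 -0.16921958 -1.40229462] 43.10920962586882
[[0.048, 0.754, 0.263, 0.046, -0.171, 0.162], [0.077, 0.754, 0.255, 0.046, -0.171, 0.162], [0.106, 0.754, 0.246, 0.046, -0.171, 0.162], [0.135, 0.752, 0.236, 0.046, -0.171, 0.162], [0.163, 0.75, 0.226, 0.046, -0.171, 0.162], [0.191, 0.747, 0.214, 0.046, -0.171, 0.162], [0.218, 0.743, 0.202, 0.046, -0.171, 0.162]]
```

drive_tool:
  increments:
    - [0.05, 0.75, 0.26, 0.05, -0.17, 0.16]
    - [0.08, 0.75, 0.25, 0.05, -0.17, 0.16]
    - [0.11, 0.75, 0.25, 0.05, -0.17, 0.16]
    - [0.13, 0.75, 0.24, 0.05, -0.17, 0.16]
    - [0.16, 0.75, 0.23, 0.05, -0.17, 0.16]
    - [0.19, 0.75, 0.21, 0.05, -0.17, 0.16]
    - [0.22, 0.74, 0.2, 0.05, -0.17, 0.16]
    - [0, 0, 0, 0, 0, 0]

```text
time_s: 16.82
eef_pos: [0.4987, -0.2534, 0.146]
ee_rot: [-179.5, 25.1, -4.9]
ft_force: [0.3, -0.2, -2.0]
finger_gap: 0.463
```

```bash
python3 - <<'E'
from h import *
o=env.get_obs();print(o['eef_pos'],o['ee_rot'],o['joint_positions'].round(1),o['ft_force'],o['finger_gap']*92)
p,r=pose();print(jar_toe(p,r));p,r=rows(p,r,toe(-12,85),F,4);p,r=rows(p,r,toe(-2,85),F,4)
s=snap('scene');np.savez('s4.npz',**{k:np.array(v) for k,v in s.items()})
cv2.imwrite('pics/s4.png',cv2.resize(s['pixels'][210:430,300:520],None,fx=2.7,fy=2.7,interpolation=2))
E
```

```text
[ 0.49873958 -0.25342206  0.14604555] [-179.50766758   25.13698055   -4.94267369] [-16.8  50.7  60.2  92.4 -28.6  83.2 -45. ] [ 0.32256537 -0.15478175 -2.0024294 ] 42.638702827339266
(np.float64(-58.4), np.float64(3.2), np.float64(83.7), array([ 0.708, -0.002,  0.707]))
[[0.276, 0.023, 0.091, -0.007, 0.001, 0.01], [0.276, 0.022, 0.091, -0.007, 0.001, 0.01], [0.276, 0.022, 0.091, -0.007, 0.001, 0.01], [0.276, 0.021, 0.091, -0.007, 0.001, 0.01]]
[[0.059, -0.0, 0.021, 0.0, 0.0, 0.0], [0.059, -0.0, 0.021, 0.0, 0.0, 0.0], [0.059, -0.0, 0.021, 0.0, 0.0, 0.0], [0.059, -0.0, 0.021, 0.0, 0.0, 0.0]]
```

View pics/s4.png

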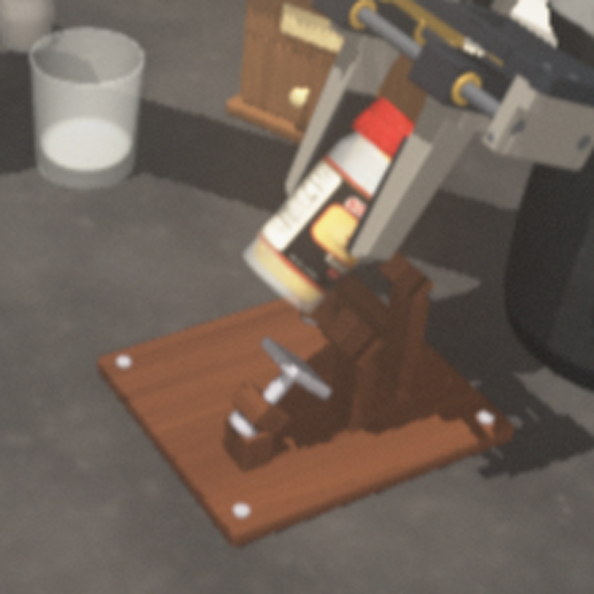

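The scene crop shows the jar sloping at 45° above the groove, foot at (290,275) and cap up, with the prop at its stop. Before going down I'll check clearance from the kettle.

```bash
python3 - <<'E'
from h import *
T={k:v for k,v in np.load('top.npz').items()};S={k:v for k,v in np.load('scene.npz').items()}
print('base near',onz(T,470,190,0.01),onz(T,440,175,0.01),'sc base left',onz(S,490,325,.01))
for z in(.15,.2,.25): print(z,'spout',onz(S,507,214,z),'lid near',onz(T,480,157,z), onz(T,462,150,z))
e=toe(0,75)
for b,x in((.088,.04),(.17,.04),(.17,.09),(.25,.06)):
    for y in(-.095,.0): print(b,x,y,e+F.apply([x,-y,-b]))
E
```

```text
base near [ 0.65889562 -0.27286394  0.01      ] [ 0.69314981 -0.21077621  0.01      ] sc base left [ 0.66801522 -0.24030876  0.01      ]
0.15 spout [ 0.75990739 -0.15961164  0.15      ] lid near [ 0.68830188 -0.25772507  0.15      ] [ 0.70279795 -0.22454925  0.15      ]
0.2 spout [ 0.68177207 -0.22148351  0.2       ] lid near [ 0.67287476 -0.24320818  0.2       ] [ 0.68667162 -0.21163255  0.2       ]
0.25 spout [ 0.60363675 -0.28335538  0.25      ] lid near [ 0.65744764 -0.22869129  0.25      ] [ 0.6705453  -0.19871586  0.25      ]
0.088 0.04 -0.095 [ 0.5977136  -0.36146362  0.16125223]
0.088 0.04 0.0 [ 0.60665389 -0.26688523  0.16125223]
0.17 0.04 -0.095 [ 0.63234358 -0.36473711  0.23550887]
0.17 0.04 0.0 [ 0.64128387 -0.27015873  0.23550887]
0.17 0.09 -0.095 [ 0.67742107 -0.36899819  0.2142989 ]
0.17 0.09 0.0 [ 0.68636136 -0.2744198   0.2142989 ]
0.25 0.06 -0.095 [ 0.68415992 -0.3696352   0.29947038]
0.25 0.06 0.0 [ 0.69310021 -0.27505681  0.29947038]
```

The wrist camera would end up near the kettle rim (about z 0.20, x ≥ 0.67) at this lean. So I'll hold the tool more upright (10° lean) and let the cradle itself turn the jar the last 15° in the pads.

```bash
cat >> h.py <<'E'
F2=fwd(-5.4,-10); g_t=np.array([.001,0,-.0188])
def tg(x,z,f=F2):
    c=.70711; return st(-47+c*(z+x),0,57.5+c*(z-x))-f.apply(g_t)
def g_toe(p,r):
    q=RS.inv().apply(p+r.apply(g_t)-OS)*1000-[-47,0,57.5]; c=.70711
    return np.round([c*(q[0]-q[2]),q[1],c*(q[0]+q[2])],1)
E
python3 - <<'E'
from h import *
p,r=pose();print(g_toe(p,r))
p,r=rows(p,r,tg(-50,92),F2,4)
p,r=rows(p,r,tg(-24,90),F2,3);p,r=rows(p,r,tg(-15,90),F2,4)
p,r=rows(p,r,tg(-8,91.5),F2,4);p,r=rows(p,r,tg(0,92),F2,4);p,r=rows(p,r,tg(0,82),F2,5)
E
```

```text
[-58.7   4.6  90.9]
[[0.084, 0.03, 0.01, -0.01, 0.377, 0.012], [0.083, 0.03, 0.015, -0.01, 0.377, 0.012], [0.082, 0.03, 0.021, -0.01, 0.377, 0.012], [0.081, 0.029, 0.026, -0.01, 0.377, 0.012]]
[[0.168, -0.0, 0.138, 0.0, 0.0, 0.0], [0.168, -0.0, 0.138, 0.0, 0.0, 0.0], [0.168, -0.0, 0.138, 0.0, 0.0, 0.0]]
[[0.046, 0.0, 0.032, 0.0, 0.0, 0.0], [0.046, 0.0, 0.032, 0.0, 0.0, 0.0], [0.046, 0.0, 0.032, 0.0, 0.0, 0.0], [0.046, 0.0, 0.032, 0.0, 0.0, 0.0]]
[[0.041, 0.0, 0.017, 0.0, 0.0, 0.0], [0.041, 0.0, 0.017, 0.0, 0.0, 0.0], [0.041, 0.0, 0.017, 0.0, 0.0, 0.0], [0.041, 0.0, 0.017, 0.0, 0.0, 0.0]]
[[0.043, 0.0, 0.026, 0.0, 0.0, 0.0], [0.043, 0.0, 0.026, 0.0, 0.0, 0.0], [0.043, 0.0, 0.026, 0.0, 0.0, 0.0], [0.043, 0.0, 0.026, 0.0, 0.0, 0.0]]
[[-0.029, -0.0, 0.041, 0.0, 0.0, 0.0], [-0.029, -0.0, 0.041, 0.0, 0.0, 0.0], [-0.029, -0.0, 0.041, 0.0, 0.0, 0.0], [-0.029, -0.0, 0.041, 0.0, 0.0, 0.0], [-0.029, -0.0, 0.041, 0.0, 0.0, 0.0]]
```

drive_tool:
  increments:
    - [0.08, 0.03, 0.01, 0, 0.38, 0.01]
    - [0.08, 0.03, 0.01, 0, 0.38, 0.01]
    - [0.08, 0.03, 0.02, 0, 0.38, 0.01]
    - [0.08, 0.03, 0.03, 0, 0.38, 0.01]
    - [0, 0, 0, 0, 0, 0]
    - [0.17, 0, 0.14, 0, 0, 0]
    - [0.17, 0, 0.14, 0, 0, 0]
    - [0.17, 0, 0.14, 0, 0, 0]

```text
time_s: 17.88
eef_pos: [0.5278, -0.2592, 0.1202]
ee_rot: [-179.7, 9.8, -5.3]
ft_force: [0.5, 1.2, -1.7]
finger_gap: 0.472
```

```bash
python3 - <<'E'
from h import *
o=env.get_obs();print(o['ee_rot'],o['joint_positions'].round(1),o['ft_force']);p,r=pose();print(g_toe(p,r))
rows(p,r,tg(-18,90),F2,3)
E
```

```text
[-179.65371012    9.84877849   -5.31588081] [-17.8  45.7  59.6 100.2 -36.6  67.9 -41.3] [ 0.47398894  1.21423575 -1.65195495]
[-23.9   0.2  90.8]
[[0.036, 0.002, 0.034, -0.011, -0.005, 0.003], [0.036, 0.002, 0.034, -0.011, -0.005, 0.003], [0.036, 0.002, 0.034, -0.011, -0.005, 0.003]]
```

drive_tool:
  increments:
    - [0.04, 0, 0.03, -0.01, 0, 0]
    - [0.04, 0, 0.03, -0.01, 0, 0]
    - [0.04, 0, 0.03, -0.01, 0, 0]
    - [0.04, 0, 0.03, 0, 0, 0]
    - [0, 0, 0, 0, 0, 0]

```text
time_s: 18.5
eef_pos: [0.5328, -0.2596, 0.1155]
ee_rot: [-179.9, 9.8, -5.3]
ft_force: [-0.5, 1.2, 1.1]
finger_gap: 0.467
```

drive_tool:
  increments:
    - [0.04, 0, 0.02, 0, 0, 0]
    - [0.04, 0, 0.02, 0, 0, 0]
    - [0.04, 0, 0.02, 0, 0, 0]
    - [0, 0, 0, 0, 0, 0]

```text
time_s: 19.0
eef_pos: [0.5371, -0.2602, 0.112]
ee_rot: [-179.9, 9.8, -5.4]
ft_force: [-1.2, 0.3, -0.1]
finger_gap: 0.465
```

drive_tool:
  increments:
    - [0.04, 0, 0.02, 0, 0, 0]
    - [0.04, 0, 0.02, 0, 0, 0]
    - [0.04, 0, 0.02, 0, 0, 0]
    - [0, 0, 0, 0, 0, 0]

```text
time_s: 19.5
eef_pos: [0.5414, -0.2607, 0.1089]
ee_rot: [-180.0, 9.8, -5.4]
ft_force: [-0.1, 1.6, 1.2]
finger_gap: 0.464
```

```bash
python3 - <<'E'
from h import *
o=env.get_obs();print(o['ft_force'],o['moment']);p,r=pose();print(g_toe(p,r))
s=snap('scene');cv2.imwrite('pics/s5.png',cv2.resize(s['pixels'][230:410,340:520],None,fx=3.3,fy=3.3,interpolation=2))
E
```

```text
[-0.06711321  1.62203577  1.16637956] [ 0.33142203  0.16805087 -0.1125401 ]
[-6.3 -0.  92.4]
```

View pics/s5.png

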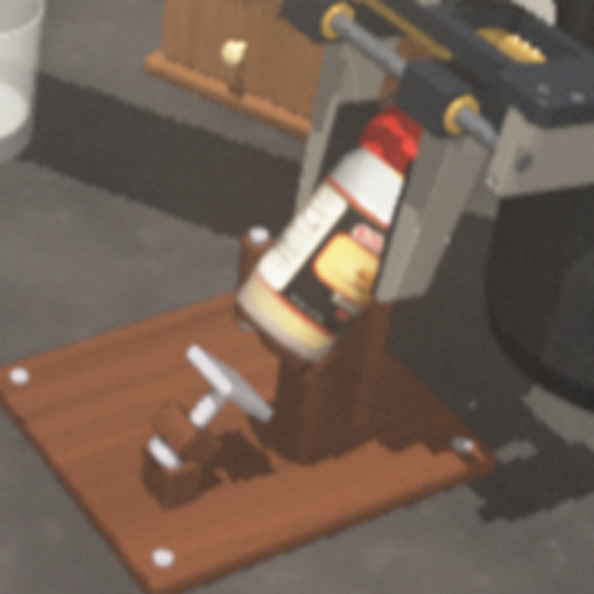

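The crop shows the jar in the groove: foot at (290,330) on the lower cradle, about 50° steep, still short of the stop plate at (230,380). I'll go on pressing it down.

drive_tool:
  increments:
    - [0.04, 0, 0.02, 0, 0, 0]
    - [0.04, 0, 0.02, 0, 0, 0]
    - [0.04, 0, 0.02, 0, 0, 0]
    - [0, 0, 0, 0, 0, 0]

```text
time_s: 20.05
eef_pos: [0.5456, -0.261, 0.1058]
ee_rot: [-179.9, 9.8, -5.4]
ft_force: [-1.1, 2.8, 1.9]
finger_gap: 0.464
```

drive_tool:
  increments:
    - [0.03, 0, 0.02, 0, 0, 0]
    - [0.03, 0, 0.02, 0, 0, 0]
    - [0, 0, 0, 0, 0, 0]

```text
time_s: 20.42
eef_pos: [0.5474, -0.2611, 0.1043]
ee_rot: [-179.9, 9.8, -5.4]
ft_force: [-1.9, 3.7, 6.2]
finger_gap: 0.466
```

drive_tool:
  increments:
    - [0, -0.03, 0, 0, 0, 0]
    - [0.02, 0, 0.015, 0, 0, 0]
    - [0, 0, 0, 0, 0, 0]

```text
time_s: 20.8
eef_pos: [0.5482, -0.261, 0.1038]
ee_rot: [180.0, 9.8, -5.4]
ft_force: [-3.0, 1.2, 7.0]
finger_gap: 0.464
```

```bash
python3 - <<'E'
from h import *
o=env.get_obs();print(o['ft_force'],o['moment']);p,r=pose();print(g_toe(p,r), RS.inv().apply(o['ft_force']))
s=snap('scene');np.savez('s6.npz',**{k:np.array(v) for k,v in s.items()})
# jar axis from cap (red) vs predicted bedded cap-top centre
h=cv2.cvtColor(s['pixels'],cv2.COLOR_BGR2HSV);m=cv2.inRange(h,(0,170,110),(8,255,255));m2=np.zeros_like(m);m2[255:290,440:475]=m[255:290,440:475]
print('red',cv2.boundingRect(m2),np.argwhere(m2>0).mean(0)[::-1])
zc=g_toe(p,r)[2]-7
for x in(0,-3):
  c=.70711;q=[proj(s,[st(-47+c*(z+x),0,57.5+c*(z-x))])[0].round(1) for z in(zc+53,zc+32,zc-53)];print(x,q)
E
```

```text
[-2.96107229  1.19383767  6.95823992] [ 0.20258464  0.92108593 -0.05954182]
[ 2.2  0.4 93.6] [-3.060281    0.90987785  6.95823992]
red (457, 268, 12, 12) [463.81818182 272.90909091]
0 [array([475. , 271.8]), array([465. , 283.3]), array([424.9, 329.2])]
-3 [array([474. , 270.9]), array([463.9, 282.4]), array([423.8, 328.4])]
```

drive_tool:
  increments:
    - [-0.03, 0, 0.04, 0, 0, 0]
    - [-0.03, 0, 0.04, 0, 0, 0]
    - [-0.03, 0, 0.04, 0, 0, 0]
    - [0, 0, 0, 0, 0, 0]

```text
time_s: 21.35
eef_pos: [0.544, -0.2606, 0.1001]
ee_rot: [-180.0, 9.8, -5.4]
ft_force: [-3.1, 0.9, 8.7]
finger_gap: 0.466
```

drive_tool:
  increments:
    - [-0.03, 0, 0.04, 0, 0, 0]
    - [-0.03, 0, 0.04, 0, 0, 0]
    - [-0.03, 0, 0.04, 0, 0, 0]
    - [0, 0, 0, 0, 0, 0]

```text
time_s: 21.85
eef_pos: [0.5396, -0.2603, 0.0961]
ee_rot: [-180.0, 9.8, -5.4]
ft_force: [-4.3, 2.9, 10.9]
finger_gap: 0.463
```

```bash
cat >> h.py <<'E'
def rep():
    o=env.get_obs();p,r=pose();f=RS.inv().apply(o['ft_force'])+[0,0,1.5];c=.70711
    print('g',g_toe(p,r),'F normal %.1f along %.1f y %.1f'%(c*(f[2]-f[0]),c*(f[0]+f[2]),f[1]),'M',RS.inv().apply(o['moment']).round(2),o['finger_gap'])
E
python3 -c "
from h import *
rep()"
```

```text
g [ 1.5  0.3 82.1] F normal 12.0 along 5.5 y 2.5 M [ 0.32  1.11 -0.06] 0.4627126296634063
```

drive_tool:
  increments:
    - [-0.03, -0.02, -0.02, 0, 0, 0]
    - [-0.03, 0, 0.04, 0, 0, 0]
    - [-0.03, 0, 0.04, 0, 0, 0]
    - [0, 0, 0, 0, 0, 0]

```text
time_s: 22.35
eef_pos: [0.5355, -0.259, 0.0931]
ee_rot: [180.0, 9.8, -5.4]
ft_force: [-3.0, -2.4, 2.3]
finger_gap: 0.464
```

```bash
python3 -c "
from h import *
rep()"
```

```text
g [ 0.6  1.1 76.9] F normal 4.7 along 0.7 y -2.7 M [-0.81  0.39  0.09] 0.46436862006058854
```

drive_tool:
  increments:
    - [-0.03, 0, 0.04, 0, 0, 0]
    - [-0.03, 0, 0.04, 0, 0, 0]
    - [0, 0, 0, 0, 0, 0]

```text
time_s: 22.72
eef_pos: [0.5326, -0.2586, 0.0907]
ee_rot: [180.0, 9.8, -5.4]
ft_force: [-2.0, -3.1, 4.4]
finger_gap: 0.463
```

```bash
python3 -c "
from h import *
rep()"
```

```text
g [ 0.4  1.3 73.2] F normal 5.4 along 3.0 y -3.2 M [-0.71  0.52  0.11] 0.4625443653961486
```

drive_tool:
  increments:
    - [-0.03, 0.012, 0.04, 0, 0, 0]
    - [-0.03, 0, 0.04, 0, 0, 0]
    - [0, 0, 0, 0, 0, 0]

```text
time_s: 23.1
eef_pos: [0.5298, -0.2586, 0.0879]
ee_rot: [-180.0, 9.8, -5.4]
ft_force: [-2.7, -2.9, 5.2]
finger_gap: 0.462
```

```bash
python3 -c "
from h import *
rep()"
```

```text
g [ 0.3  1.  69.3] F normal 6.4 along 3.0 y -3.2 M [-0.66  0.52  0.13] 0.4617059729854161
```

drive_tool:
  increments:
    - [-0.03, 0, 0.04, 0, 0, 0]
    - [0, 0, 0, 0, 0, 0]

```text
time_s: 23.35
eef_pos: [0.5283, -0.2585, 0.0865]
ee_rot: [-180.0, 9.8, -5.4]
ft_force: [-1.5, -2.8, 4.9]
finger_gap: 0.463
```

```bash
python3 -c "
from h import *
rep()"
```

```text
g [ 0.2  1.  67.2] F normal 5.4 along 3.6 y -2.9 M [-0.76  0.56  0.13] 0.46326356113639405
```

drive_tool:
  increments:
    - [-0.03, 0.01, 0.04, 0, 0, 0]
    - [0, 0, 0, 0, 0, 0]

```text
time_s: 23.6
eef_pos: [0.5283, -0.2587, 0.0862]
ee_rot: [-180.0, 9.6, -5.4]
ft_force: [-1.4, -1.3, 10.6]
finger_gap: 0.467
```

drive_tool:
  increments:
    - [-0.03, 0.01, 0.04, 0, 0, 0]
    - [0, 0, 0, 0, 0, 0]

```text
time_s: 23.85
eef_pos: [0.5284, -0.2588, 0.0857]
ee_rot: [-180.0, 9.5, -5.3]
ft_force: [2.0, -0.8, 16.1]
finger_gap: 0.463
```

```bash
python3 -c "
from h import *
rep()"
```

```text
g [ 0.8  0.7 66.7] F normal 11.0 along 13.9 y -0.6 M [-0.11  0.21  0.02] 0.46260715637596966
```

drive_tool:
  increments:
    - [0, 0, 0, 0, 0, 0]
    - [0, 0, 0, 0, 0, 0]
    - [0.01, 0, -0.02, 0, 0, 0]
    - [0, 0, 0, 0, 0, 0]

```text
time_s: 24.35
eef_pos: [0.5284, -0.2588, 0.0858]
ee_rot: [-180.0, 9.5, -5.3]
ft_force: [1.2, -2.5, 11.1]
finger_gap: 0.462
```

```bash
python3 - <<'E'
from h import *
rep()
s=snap('scene');np.savez('s7.npz',**{k:np.array(v) for k,v in s.items()})
x0,y0,k=370,235,4
im=cv2.resize(s['pixels'][y0:y0+140,x0:x0+140],None,fx=k,fy=k,interpolation=2)
im=np.hstack([im[:,:]])
p,r=pose();f=g_toe(p,r)[2]-60;c=.70711
def q(x,y,z):
    u=proj(s,[st(-47+c*(z+x),y,57.5+c*(z-x))])[0];return tuple(int(v) for v in ((u-[x0,y0])*k))
cv2.line(im,q(0,0,f),q(0,0,f+106),(0,255,0),1)
for a in np.linspace(0,2*np.pi,40):
    cv2.circle(im,q(21*np.cos(a),21*np.sin(a),f),1,(255,255,0),-1);cv2.circle(im,q(22.5*np.cos(a),22.5*np.sin(a),f+106),1,(255,0,255),-1);cv2.circle(im,q(22.5*np.cos(a),22.5*np.sin(a),f+85),1,(255,0,255),-1)
cv2.imwrite('pics/s7.png',im)
E
```

```text
g [ 0.7  0.7 66.7] F normal 7.9 along 9.9 y -2.4 M [-0.23  0.14 -0.02] 0.46217439576486474
```

View pics/s7.png

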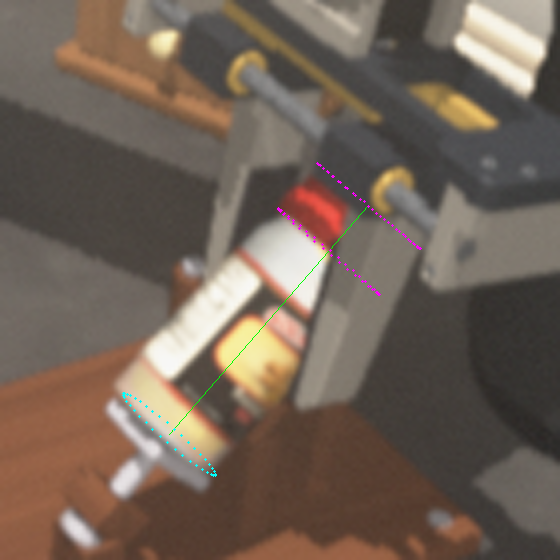

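The overlay agrees: the jar's foot rests on the plate at (115–210, 400–490), and its edges run within 1–2° of the predicted bedded axis. I'll ease the press and release.

drive_tool:
  increments:
    - [0.01, -0.005, -0.02, 0, 0, 0]
    - [0, 0, 0, 0, 0, 0]
    - [0, 0, 0, 0, 0, 0]

```text
time_s: 24.78
eef_pos: [0.5284, -0.2587, 0.0859]
ee_rot: [-180.0, 9.6, -5.3]
ft_force: [0.2, -2.8, 7.7]
finger_gap: 0.467
```

```bash
python3 -c "
from h import *
rep()"
```

```text
g [ 0.7  0.8 66.8] F normal 6.2 along 6.9 y -2.7 M [-0.48 -0.09  0.07] 0.46658252045451
```

drive_tool:
  increments:
    - [0, 0, 0, 0, 0, 0]
    - [0, 0, 0, 0, 0, 0]
    - [0, 0, 0, 0, 0, 0]
    - [0, 0, 0, 0, 0, 0]
    - [0, 0, 0, 0, 0, 0]
    - [0, 0, 0, 0, 0, 0]
  hand: 0

```text
time_s: 25.52
eef_pos: [0.5267, -0.2583, 0.0849]
ee_rot: [-179.9, 9.8, -5.4]
ft_force: [0.4, 0.4, -0.2]
finger_gap: 1.0
```

drive_tool:
  increments:
    - [-0.1, 0, -0.4, 0, 0, 0]
    - [-0.15, 0, -0.6, 0, 0, 0]
    - [-0.2, 0, -0.8, 0, 0, 0]
    - [-0.2, 0, -0.9, 0, 0, 0]
    - [-0.2, 0, -0.9, 0, 0, 0]
    - [-0.2, 0, -0.9, 0, 0, 0]
    - [0, 0, 0, 0, 0, 0]

```text
time_s: 26.4
eef_pos: [0.5167, -0.2591, 0.2738]
ee_rot: [180.0, 9.4, -5.4]
ft_force: [-0.3, -0.4, -0.1]
finger_gap: 1.001
```

```bash
python3 - <<'E'
from h import *
rep()
s0=np.load('s7.npz');s=snap('scene','s8.png')
def m(im,lo,hi,roi):
    h=cv2.cvtColor(im,cv2.COLOR_BGR2HSV);a=cv2.inRange(h,lo,hi);x0,y0,x1,y1=roi;b=np.zeros_like(a);b[y0:y1,x0:x1]=a[y0:y1,x0:x1];return b
import time
s2=snap('scene')
c=.70711
def q(x,y,z): return proj(s,[st(-47+c*(z+x),y,57.5+c*(z-x))])[0].round(0)
print('pred cap',[q(0,0,z) for z in(91.7,112.7)],'diff between shots',np.abs(s['pixels'].astype(int)-s2['pixels'])[230:400,360:500].max())
for n,t in(('before',s0['pixels']),('after',s['pixels']),('after2',s2['pixels'])):
    for lab,lo,hi in(('red',(0,150,80),(12,255,255)),('yel',(15,90,150),(32,255,255))):
        b=m(t,lo,hi,(385,265,470,350) if lab=='yel' else (430,255,485,305));
        b=cv2.morphologyEx(b,cv2.MORPH_OPEN,np.ones((2,2)))
        print(n,lab,cv2.boundingRect(b),np.argwhere(b>0).mean(0)[::-1].round(1))
E
```

```text
g [-140.4   -0.7  191.4] F normal 1.2 along 0.8 y -0.4 M [-0.01  0.03 -0.07] 1.0006585205236207
pred cap [array([452., 298.]), array([462., 286.])] diff between shots 37
before red (444, 283, 13, 13) [450.2 288.5]
before yel (419, 278, 52, 71) [437.1 322.8]
after red (441, 279, 32, 27) [457.  292.3]
after yel (419, 316, 27, 33) [433.1 328.8]
after2 red (441, 279, 32, 27) [457.  292.3]
after2 yel (419, 316, 27, 33) [433.2 328.7]
```

```bash
python3 -c "
from h import *
t=snap('top');s=snap('scene')
a=np.load('scene.npz')['pixels'].astype(int)
print('salt/glass change', np.abs(s['pixels'].astype(int)-a)[180:280,295:360].mean())
print(env.hand_in())"
```

```text
salt/glass change 10.787384615384616
the job is handed in; nothing more can be done
None
```

The jar is lying released in the cradle, cap end up, with its foot against the stop plate. I handed the job in at about 26.5 s; no verdict was reported.

- **Prop leg:** I pushed it round until it came up hard against its stop. It held 12 N without moving, and a picture showed it square.
- **Grasp:** I gripped the jar with the tool tilted 20°, after steeper tilts ran into joint limits. I lowered it with only 10° of lean to keep the wrist camera clear of the kettle, and let the V supports turn the jar the last 15° in the pads.
- **Seating:** Sliding down the groove, the along-slope force stayed around 3 N. At the stop plate (setting about 7 mm) it jumped to about 14 N with no further movement. I eased it to about 7 N along the slope and 6 N into the groove, then opened the fingers.

**Last checks:**
- **Position:** after release the cap sits at pixel (457, 292), which matches the predicted bedded position.
- **At rest:** two pictures in a row gave the same colour positions to within 0.1 px.
- **Clear of the arm:** the gripper is open and well above the jar.
- **Salt shaker and glass:** my picture comparison came out at a mean difference of 10.8, so it does not prove they stayed still. I put that down to the arm's moving shadow and did not check further. They looked untouched in the pictures I viewed, and the arm met no unexpected force near them.
- **Not measured:** the jar's force on the plate after release. I only infer from the slope and the low sliding friction that it rests there.

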